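# Purge a filament dry box: valve half open, lid held at 40 degrees

## Robot

A 6-joint arm with a two-finger parallel gripper is mounted at the origin on the work surface. World frame = base frame: x ahead of the robot, y to its left, z up, the work surface at z = 0. Lengths are in m, angles in rad, forces in N, time in s.
With the tool pointing down it reaches from about 0.375 to 0.9 m from the base axis. Payload 3.1 kg.
Tool frame: the origin (TCP) lies at the very end of the fingers, on their centre line; the grasp point (between the pads) lies 19 mm behind it; z points along the fingers, y is the direction in which the jaws open and shut (so a half turn about z gives the same grasp; the last joint's range is limited). The gripper opens to 85 mm and grips with 20 to 120 N. Pads are 22 mm wide; open, the fingers measure 114 mm over their backs; the gripper's body (76 mm by 85 mm) begins 54 mm behind the grasp point. The pads swing forward as they close: fully open they stand 13 mm farther back than shut.
Start: joints at [-1.321, 0.527, 1.433, -0, 1.181, -0.178], TCP at [0.26, -0.568, 0.231] pointing down, gripper open.
Joint ranges: [-3.08, 3.08], [-0.75, 2.2], [0.22, 2.44], [-1.43, 4.57], [0, 2.65], [-2.85, 2.85]. Speed limits (rad/s): [2.79, 2.79, 3.14, 3.14, 3.14, 3.14].

## Interface

Orientations are given as a unit quaternion [x, y, z, w].
In Python, from station import * gives the robot as it stands.
- The arm moves only by the tool jog_arm, never from a script. Its argument "motion" is a list of rows, each a list of 5 numbers: the shift along the world's x, y, z in cm, then the turn about the world's z in degrees, then the closure in counts, from 0 (fully open) to 255 (shut). In form: [[tx, ty, tz, yaw, jaw], ...]. A call has 1 to 10 rows; each row shifts and turns the pose as measured when the row begins; what a row does not reach is not made up. A row lasts 1/12 s, in which the tool goes at most 41.7 mm and 7.16 degrees, less where a joint would pass 70% of its speed; a pose out of reach is approached as far as the arm can. A call with a gripper value outside its range is refused whole. The fingers move at their own pace and stop on an object; "squeeze" is the grip in N (left out, the last holds). Time passes only in rows, so rows that do not move let the fingers close. It gives the time, the measured TCP pose, the force and the opening at its end, in the units of the state.
- sense(): the state, without advancing time (a new reading comes with each control period).
- snapshot(name): name is "scene" or "top" or "wrist"; returns a dict with "img" (480x640x3 uint8, red, green, blue), "depth" (480x640 float32, m along the optical axis (not along the pixel's ray), 0 where there is no reading), "intrinsics" (3x3 intrinsics, pixels), "eye" and "attitude" of the camera in the world. Camera axes: x right, y down, z forward; pixel columns grow to the right and rows downward; lengths in m; the calibration is good to about 2 mm. A picture is of the moment at which its call begins.
- sign_off(): hands the job in, once; it reports no verdict.
The state is a dict: "t": time; "q": joint angles; "qd": joint speeds; "tau": joint torques, N m; "tcp_pos": TCP position; "tool_rot": TCP orientation; "force": force on the tool from outside, world axes, zero at the start; "ft_torque": the same for the moment, N m; "finger_gap": opening from 0.0 (shut) to 1.0 (fully open).
Only numpy, scipy, OpenCV 4.12 (cv2) and the standard library are available. Lean on these libraries where they do the work, as an engineer would, in place of code of your own. Each camera call takes 0.05 s, during which the arm holds its last target.

## Task

Purge the filament dry box: first, with its lid still shut, turn the red dry-air valve beside it to half open, 45 degrees from shut (the green mark on its dial). Then lift the lid with the fingers by its orange bar handle to 40 degrees open (the green collar on the quadrant at its side) and hold it there, with the valve still half open: it falls shut if let go, so finish while still holding it. Leave the bracket, the glue stick and the scraper where they are.

Things in the scene. Friction and masses are not known exactly. Their poses are not given: they have to be found in the camera images.
- drybox: The dry box, fixed to the desk: white open-topped box with blue skirt, 240 (x) x 260 (y) x 120 mm high, a spool with dark flanges lying inside. Origin under its centre on the desk; its -x side is the front (towards the robot), its lid hinges at the +x side, and the valve stands beside its +y side. A thin steel quadrant bar with a green collar at 40 degrees stands beside the lid at the box's -y side (y = -146 mm, up to 235 mm above the desk).
- lid (a joint): Opening angle of the lid, rad: 0 shut (level), grows as the front edge rises, stop at 1.3; 40 degrees is 0.698. No spring or latch; it falls shut under its own weight (about 0.5 kg, so about 3 N at the handle).
- lid_hinge (a point): Point on the lid's hinge line, mid-width, 128 mm behind the box's centre and 120 mm above the desk. The lid turns about this point's y axis (parallel to the box's y); the point's x axis lies in the lid, pointing away from the front edge, z is the lid's outward normal; they turn with the lid.
- lid_handle (a point): Centre of the lid's orange round bar handle: diameter 11 mm, 122 mm long along the box's y, carried by two 10 mm posts at 55 mm either side of its centre. In the hinge point's frame it is at x = -213 mm, z = +57 mm: the bar's axis is 45 mm above the lid's upper face, 177 mm above the desk when shut. Axes turn with the lid. The lid is 12 mm thick, 266 mm wide, and reaches 252 mm from the hinge line.
- valve (a joint): Angle of the valve handle, rad: 0 shut (handle along the box's x, across the pipe), grows anticlockwise seen from above, to 1.571 fully open (handle along the pipe, the box's y). Half open is 0.785. Stiff (0.06 N m) and stays where it is left.
- valve_grip (a point): Centre of the valve's red wing handle, on its vertical turning axis, 110 mm above the desk: a bar 64 mm long (the point's x axis, which turns with it), 12 mm thick (y), 32 mm high (z), with a yellow tip at its -x end that points to the dial marks. Below it is a dial disc 72 mm across, top 79 mm above the desk. In the box's frame it is at x = -30, y = +235 mm.
- bracket_center (a point): Bystander: loose orange printed L bracket, 60 x 40 x 56 mm high, point 25 mm above its underside; stands beside the box's -y side.
- glue_stick_center (a point): Bystander: loose glue stick standing upright, white with blue cap, diameter 33 mm, 95 mm high, point half-way up.
- scraper_center (a point): Bystander: loose scraper, 200 mm long, lying flat on the desk beyond the valve; point near its middle.

How it is judged:
By the outcome, as a careful person would: the job done as asked, in the order asked, and still so for the second after the job is handed in, while the arm keeps its last pose, push and grip.
It also fails if it takes over 48 s, if anything falls off the work surface, if the arm or the gripper's body presses on something with over 40 N, if the wrist force passes 120 N, or if a joint passes its speed limit or range.

## Working session

There is one attempt and no reset: what is moved stays moved. The work goes in short steps, Python scripts to look and compute and a tool call to move; the robot and the scene stay as the last step left them, time stands still between calls to the robot, and variables do not carry over. Pictures are saved under pics/ and viewed, and the job is handed in when it is done.

Besides the shell and the picture viewer there is one more tool, called after "Emit:" as name(argument=value, ...) on one line, values as JSON. jog_arm: Moves the arm, as the interface text tells. Its arguments: {"type":"object","properties":{"motion":{"type":"array","items":{"type":"array","items":{"type":"number"}}},"squeeze":{"type":"number"}},"required":["motion"]}

```bash
mkdir -p pics; ls; python3 - <<'E'
from station import *
import cv2,numpy as np
s=sense();print(s)
for n in ["scene","top","wrist"]:
    d=snapshot(n);cv2.imwrite(f"pics/{n}0.png",d["img"][:,:,::-1]);np.savez(f"{n}0.npz",**d)
    print(n,d["intrinsics"],d["eye"],d["attitude"])
E
```

```text
pics
{'t': 0.0, 'q': array([-1.32049937e+00,  5.28480438e-01,  1.43391890e+00, -1.02926180e-05,
        1.18135783e+00, -1.78485622e-01]), 'qd': array([-4.30243251e-04, -1.55900661e-04,  2.06528180e-03,  5.13412045e-04,
       -9.00066605e-06,  2.39301223e-04]), 'tau': array([-1.52652323e-03, -4.42351234e+01, -1.78027689e+01, -1.90808678e-04,
        8.63697322e-03,  6.51300411e-06]), 'tcp_pos': array([ 0.25970509, -0.56770266,  0.23031955]), 'tool_rot': array([ 9.77105091e-01,  2.12754483e-01, -4.36065744e-05, -1.08138810e-03]), 'force': array([ 0.07241287,  0.05579189, -0.03941948]), 'ft_torque': array([ 0.01139333, -0.02005846, -0.03211558]), 'finger_gap': 1.0007666073824955}
scene [[495.55968997   0.         316.27529655]
 [  0.         495.55968997 235.05402851]
 [  0.           0.           1.        ]] [ 1.31312489 -0.48187483  0.76871989] [ 0.7999728   0.39724657 -0.20951879 -0.39792029]
top [[498.47399901   0.         326.87502635]
 [  0.         498.47399901 235.42081231]
 [  0.           0.           1.        ]] [0.41620978 0.00765665 1.15472929] [ 0.71085486 -0.69702382  0.06257197 -0.07019912]
wrist [[336.55083966   0.         321.22455338]
 [  0.         336.55083966 243.63775349]
 [  0.           0.           1.        ]] [ 0.32363382 -0.53937354  0.37386412] [ 0.83322061 -0.53503704 -0.0761573   0.11695663]
```

View pics/top0.png

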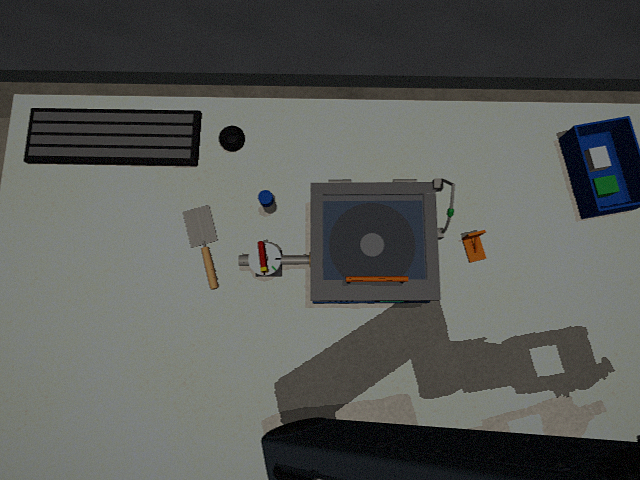

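View pics/scene0.png

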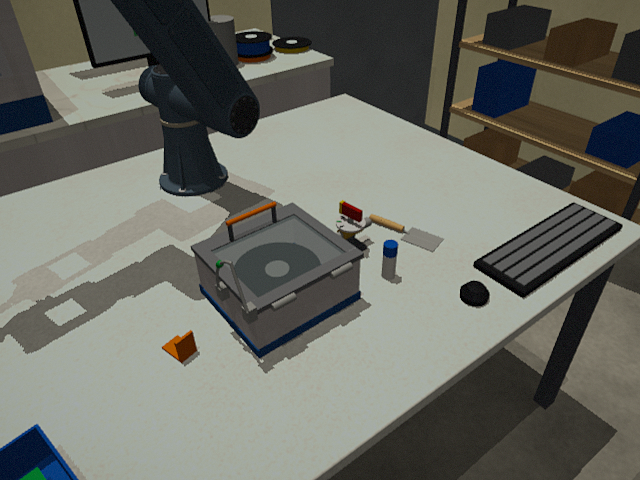

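The top view shows the box around (375,242), the orange bar at about (377,279), the red valve wing at (262,256) with its yellow tip at (264,271), the bracket at (474,246), the glue stick at (266,200) and the scraper at (205,240).

```bash
cat > h.py <<'E'
import numpy as np,cv2
from scipy.spatial.transform import Rotation as R
def ray(d,uv,z):
    uv=np.atleast_2d(uv).astype(float)
    K=d["intrinsics"];p=np.c_[(uv[:,0]-K[0,2])/K[0,0],(uv[:,1]-K[1,2])/K[1,1],np.ones(len(uv))]
    w=R.from_quat(d["attitude"]).apply(p);e=np.asarray(d["eye"])
    return e+w*((z-e[2])/w[:,2])[:,None]
def pts(d,m):
    v,u=np.nonzero(m);D=d["depth"][v,u];K=d["intrinsics"];ok=D>0;u,v,D=u[ok],v[ok],D[ok]
    return R.from_quat(d["attitude"]).apply(np.c_[(u-K[0,2])/K[0,0]*D,(v-K[1,2])/K[1,1]*D,D])+d["eye"]
def masks(img):
    h=cv2.cvtColor(img,cv2.COLOR_RGB2HSV);H,S,V=[h[...,i].astype(int) for i in range(3)]
    ok=(S>140)&(V>60)
    return dict(red=ok&((H<6)|(H>174)),orange=ok&(H>=7)&(H<20),yellow=ok&(H>=21)&(H<35),green=ok&(H>40)&(H<85),blue=ok&(H>100)&(H<130))
def comps(m,amin=8):
    n,l,s,c=cv2.connectedComponentsWithStats(m.astype(np.uint8))
    return [(l==i,s[i],c[i]) for i in range(1,n) if s[i,4]>=amin]
E
python3 - <<'E'
from h import *
d=dict(np.load("top0.npz"))
for k,m in masks(d["img"]).items():
    for l,s,c in comps(m):
        P=pts(d,l); r=cv2.minAreaRect(np.argwhere(l)[:,::-1].astype(np.float32))
        print(k,s,c.round(1),np.round(r[2],1),"med",np.median(P,0).round(3) if len(P) else None)
l=[x for x in comps(masks(d["img"])["orange"]) if 260<x[2][1]<290 and 300<x[2][0]<420][0][0]
uv=np.argwhere(l)[:,::-1];W=ray(d,uv,.1795);W2=W[:,:2]
c=W2.mean(0);u=np.linalg.svd(W2-c,full_matrices=False)[2][0];t=(W2-c)@u
print("handle",c,u,np.degrees(np.arctan2(*(-u)[::-1])),t.min(),t.max())
E
```

```text
red [258 241   7  26 116] [261.2 253.2] 83.3 med [0.572 0.158 0.124]
orange [468 230  18   7  52] [476.2 232.8] 76.0 med [ 0.638 -0.313  0.054]
orange [463 236  23  26 389] [474.1 248.9] 74.7 med [ 0.609 -0.319  0.005]
orange [202 247   8   9  26] [205.5 250.4] 80.5 med [0.593 0.303 0.015]
orange [209 257   5  14  21] [211.1 263.5] 76.0 med [0.562 0.289 0.012]
orange [213 272   4  13  18] [214.4 277.4] 76.0 med [0.53  0.279 0.014]
orange [346 276  62   6 364] [376.4 278.5] -0.0 med [ 0.518 -0.079  0.18 ]
orange [210 283   4   6   8] [211.  286.1] 59.0 med [0.509 0.285 0.017]
yellow [261 267   6   5  25] [263.4 268.6] 90.0 med [0.54  0.152 0.125]
green [594 175  25  20 360] [606.2 184.5] 80.5 med [ 0.759 -0.618  0.044]
green [449 209   5   7  28] [450.6 211.8] 90.0 med [ 0.649 -0.221  0.202]
green [380 301   9   1   9] [384. 301.] 180.0 med [ 0.48  -0.104  0.077]
green [390 301  13   1  13] [396. 301.] 180.0 med [ 0.481 -0.131  0.077]
blue [ 574  116   66   95 1722] [606.1 165.4] 74.1 med [ 0.811 -0.643  0.005]
blue [258 190  15  14 151] [264.9 196.7] 45.0 med [0.702 0.159 0.094]
blue [313 302  42   1  42] [333.5 302. ] 180.0 med [0.479 0.004 0.022]
handle [ 0.51771737 -0.07855643] [ 0.02319446 -0.99973097] 91.32906358194212 -0.05954182116880662 0.05998344920281708
```

```bash
python3 - <<'E'
from h import *
d=dict(np.load("top0.npz"))
cv2.imwrite("pics/v.png",cv2.resize(d["img"][230:300,220:330,::-1],None,fx=7,fy=7,interpolation=cv2.INTER_NEAREST))
d=dict(np.load("scene0.npz"))
for k,m in masks(d["img"]).items():
    for l,s,c in comps(m):
        P=pts(d,l); print(k,s,c.round(1),"med",np.median(P,0).round(3) if len(P) else None)
E
```

```text
red [342 202  20  11  70] [351.8 207.1] med [0.572 0.157 0.126]
orange [238  55  33   8 113] [253.6  59.2] med [-0.775  0.681  0.045]
orange [494 144  11  16  53] [498.9 152.2] med [-0.031  1.699 -0.466]
orange [564 187   5   5   8] [566.1 189.5] med [ 0.307  1.833 -0.586]
orange [226 202  50  24 247] [250.1 213.3] med [ 0.522 -0.076  0.181]
orange [370 215  34  17  96] [385.7 223.5] med [0.56  0.287 0.014]
orange [162 330  35  33 612] [180.9 346.5] med [ 0.64  -0.321  0.02 ]
yellow [275  47  34   6 106] [291.8  50. ] med [-0.78   0.904  0.045]
yellow [339 200   6  13  29] [340.7 206. ] med [0.542 0.147 0.116]
yellow [345 233   7   5  12] [347.4 234.1] med [0.583 0.136 0.062]
green [216 260   5   6  17] [218.1 262.7] med [ 0.653 -0.224  0.204]
green [ 20 467  26  13 180] [ 33.8 475. ] med [ 0.744 -0.604  0.046]
blue [384 240  14   9  97] [390.4 244. ] med [0.705 0.16  0.096]
blue [203 288  30  34  68] [217.  304.5] med [ 0.566 -0.209  0.023]
blue [238 328  22  23  48] [248.7 340. ] med [ 0.696 -0.206  0.024]
blue [  0 425  78  55 917] [ 47.9 460.4] med [ 0.721 -0.582  0.007]
```

View pics/v.png

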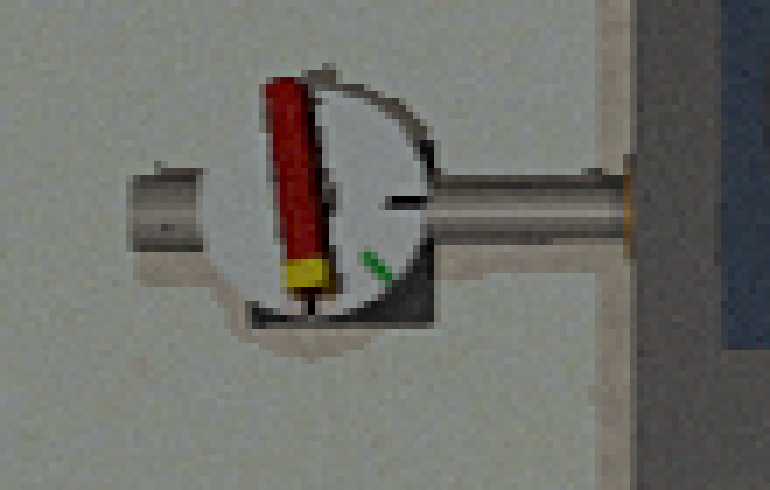

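```bash
python3 - <<'E'
from h import *
d=dict(np.load("top0.npz"));M=masks(d["img"])
l=[x for x in comps(M["red"])][0][0]|[x for x in comps(M["yellow"])][0][0]
l=(M["red"]|M["yellow"])
n=np.zeros_like(l);n[235:275,250:275]=l[235:275,250:275]
W=ray(d,np.argwhere(n)[:,::-1],.126)[:,:2];c=W.mean(0);u=np.linalg.svd(W-c,full_matrices=False)[2][0];u*=np.sign(u[0])
t=(W-c)@u;print("valve",c,np.degrees(np.arctan2(u[1],u[0])),t.min(),t.max())
r=cv2.minAreaRect((W*1000).astype(np.float32));print(r)
mk=np.array([[310,303],[378,267],[405,203]])/7+[220-.5,230-.5]
print("marks",ray(d,mk,.079)[:,:2])
# lid top corners in image
lid=np.array([[311,183],[435,181],[440,299],[311,301]]);print(ray(d,lid,.132)[:,:2])
h=np.array([.51772,-.07856]);
for yaw in (0,1.33,2):
  a=np.radians(yaw);Rm=np.array([[np.cos(a),-np.sin(a)],[np.sin(a),np.cos(a)]])
  o=h-Rm@[128-213,0.];print(yaw,"box",o,"valve pred",o+Rm@[-.030+0,.235] if 0 else h+Rm@[.085-.030,.235], "collar/hinge",h+Rm@[.213,0])
E
```

```text
valve [0.56585662 0.15625716] 9.794207669359286 -0.03129919618574735 0.03209963972394225
((566.347412109375, 155.7168731689453), (63.40702438354492, 11.316518783569336), 9.66761302947998)
marks [[0.53576338 0.15652404]
 [0.54737961 0.13589662]
 [0.56757029 0.12829478]]
[[ 0.72382336  0.05691949]
 [ 0.73294499 -0.20697293]
 [ 0.48335863 -0.2121341 ]
 [ 0.47407241  0.05031308]]
0 box [ 8.551772e+01 -7.856000e-02] valve pred [0.57272 0.15644] collar/hinge [ 0.73072 -0.07856]
1.33 box [85.49482042  1.89435753] valve pred [0.56725065 0.15765328] collar/hinge [ 0.73066262 -0.0736161 ]
2 box [85.4659403   2.88789722] valve pred [0.56448511 0.15821632] collar/hinge [ 0.73059025 -0.07112641]
```

```bash
python3 - <<'E'
import cv2
i=cv2.imread("pics/top0.png")[170:310,290:470];cv2.imwrite("pics/b.png",cv2.resize(i,None,fx=4,fy=4,interpolation=cv2.INTER_NEAREST))
E
```

```text
(no output)
```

View pics/b.png

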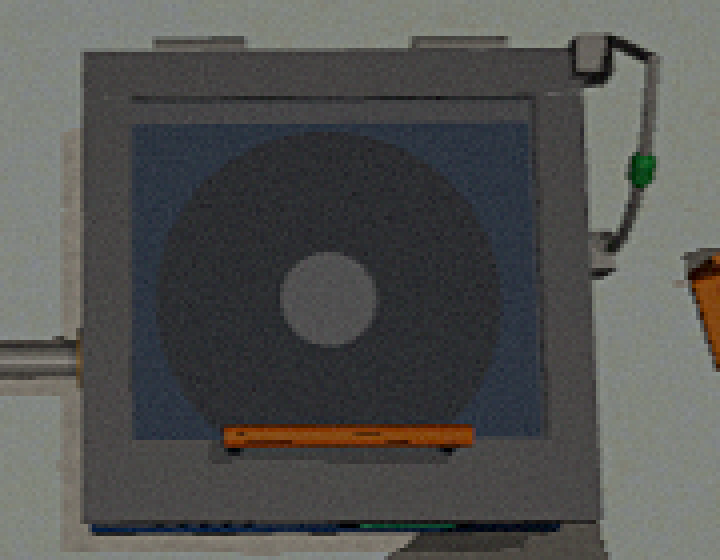

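Measured: the box yaw is about 1.6°. The bar centre is (0.518, -0.079, 0.177) and the valve is at (0.5665, 0.157), which agrees with the stated offset. The wing lies at about 9.7° in the world, so the valve currently reads roughly 8°. Heading over now.

Emit:
jog_arm(motion=[[0, 0, 3.5, 0, 0], [0.5, 1, 3.5, 0, 0], [1.6, 3.8, 0, -2, 0], [1.6, 3.8, 0, -2, 0], [1.6, 3.8, 0, -2, 0], [1.6, 3.8, 0, -2, 0], [1.6, 3.8, 0, -2, 0], [1.6, 3.8, 0, -2, 0], [1.6, 3.8, 0, -2, 0], [1.6, 3.8, 0, -1, 0]])

```text
t: 0.98
tcp_pos: [0.3891, -0.2534, 0.299]
tool_rot: [0.998, 0.069, 0.001, -0.001]
force: [1.0, 0.4, 0.7]
finger_gap: 1.001
```

Emit:
jog_arm(motion=[[1.6, 3.8, 0, 0, 0], [1.6, 3.8, 0, 0, 0], [1.6, 3.8, 0, 0, 0], [1.6, 3.8, 0, 0, 0], [1.6, 3.8, 0, 0, 0], [1.6, 3.8, 0, 0, 0], [1.6, 3.8, 0, 0, 0], [1.6, 3.8, 0, 0, 0], [0, 0, 0, 0, 0], [0, 0, 0, 0, 0]])

```text
t: 1.82
tcp_pos: [0.5152, 0.0639, 0.2983]
tool_rot: [0.997, 0.073, 0.001, -0.002]
force: [0.1, 0.3, -0.6]
finger_gap: 1.003
```

Emit:
jog_arm(motion=[[1.7, 3.1, 0, 0.5, 0], [1.7, 3.1, 0, 0.5, 0], [1.7, 3.1, 0, 0.3, 0], [0, 0, 0, 0, 0], [0, 0, 0, 0, 0]])

```text
t: 2.23
tcp_pos: [0.5661, 0.156, 0.2968]
tool_rot: [0.997, 0.083, -0.001, -0.001]
force: [0.2, -0.0, -0.5]
finger_gap: 0.999
```

```bash
python3 - <<'E'
from station import *
from h import *
s=sense();print(s["tcp_pos"],s["t"])
d=snapshot("wrist");cv2.imwrite("pics/w1.png",d["img"][:,:,::-1])
M=masks(d["img"]);n=(M["red"]|M["yellow"])
c=max(comps(n),key=lambda x:x[1][4]);P=pts(d,c[0]);top=P[P[:,2]>np.percentile(P[:,2],95)-.006]
print(c[1],np.percentile(P[:,2],[5,50,95]))
r=cv2.minAreaRect((top[:,:2]*1000).astype(np.float32));print(r)
E
```

```text
[0.56606243 0.15603913 0.29682196] 2.2333
[315 189  12  31 321] [0.12514765 0.12658655 0.12782642]
((583.53662109375, 159.6500701904297), (28.304033279418945, 10.458096504211426), 9.615811347961426)
```

View pics/w1.png

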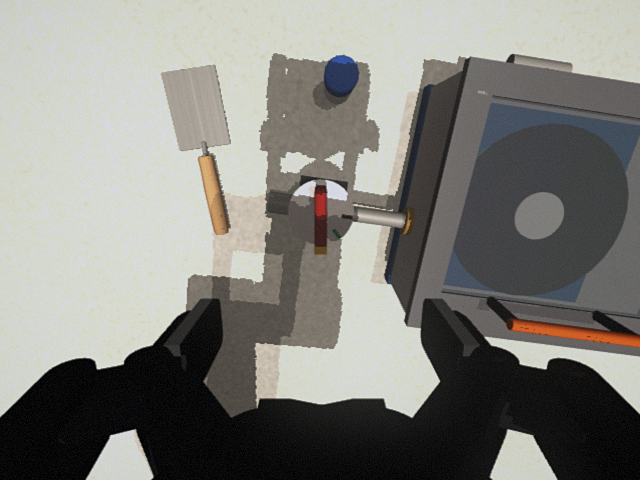

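The wrist view shows the red bar at (321,217), parallel to the jaws' centre line and centred between them. Its angle is 9.6°, matching the top view. Descending.

Emit:
jog_arm(motion=[[0.0, 0.1, -4, 0, 0], [0, 0, -4, 0, 0], [0, 0, -4, 0, 0], [0, 0, -4, 0, 0], [0, 0, -3, 0, 0], [0, 0, -1, 0, 0], [0, 0, 0, 0, 0], [0, 0, 0, 0, 0]], squeeze=40)

```text
t: 2.95
tcp_pos: [0.5632, 0.1417, 0.0947]
tool_rot: [0.997, 0.074, 0.002, -0.0]
force: [-0.2, 0.7, -0.9]
finger_gap: 1.004
```

Emit:
jog_arm(motion=[[0.3, 1.5, 0, 1.1, 0], [0, 0, 0, 0, 0], [0, 0, 0, 0, 0]])

```text
t: 3.2
tcp_pos: [0.5682, 0.1554, 0.0981]
tool_rot: [0.997, 0.083, 0.004, -0.0]
force: [0.4, 0.0, 0.3]
finger_gap: 0.999
```

Emit:
jog_arm(motion=[[-0.1, 0.15, -0.4, 0, 0], [0, 0, 0, 0, 0], [0, 0, 0, 0, 100], [0, 0, 0, 0, 180], [0, 0, 0, 0, 255], [0, 0, 0, 0, 255], [0, 0, 0, 0, 255], [0, 0, 0, 0, 255]], squeeze=40)

```text
t: 3.87
tcp_pos: [0.5698, 0.1582, 0.0983]
tool_rot: [0.996, 0.084, 0.009, -0.0]
force: [0.6, -0.2, -0.2]
finger_gap: 0.14
```

Gripped: the gap is 12 mm, as expected for the wing. Turning it about 37°.

Emit:
jog_arm(motion=[[0, 0, 0, 4, 255], [0, 0, 0, 4, 255], [0, 0, 0, 4, 255], [0, 0, 0, 4, 255], [0, 0, 0, 4, 255], [0, 0, 0, 0, 255]])

```text
t: 4.37
tcp_pos: [0.5694, 0.1593, 0.0984]
tool_rot: [0.965, 0.262, 0.009, -0.003]
force: [-0.6, 0.3, 0.3]
finger_gap: 0.133
```

Emit:
jog_arm(motion=[[0, 0, 0, 4, 255], [0, 0, 0, 4, 255], [0, 0, 0, 4, 255], [0, 0, 0, 2, 255], [0, 0, 0, 0, 255], [0, 0, 0, 0, 255]])

```text
t: 4.87
tcp_pos: [0.5689, 0.1599, 0.0984]
tool_rot: [0.926, 0.377, 0.008, -0.005]
force: [0.0, -0.2, 0.9]
finger_gap: 0.13
```

Emit:
jog_arm(motion=[[0, 0, 0, 2.3, 255], [0, 0, 0, 0, 255], [0, 0, 0, 0, 255]])

```text
t: 5.12
tcp_pos: [0.5689, 0.16, 0.0984]
tool_rot: [0.919, 0.394, 0.008, -0.005]
force: [-1.1, 0.0, 1.1]
finger_gap: 0.13
```

```bash
cat > v.py <<'E'
from station import *
from h import *
import sys
s=sense();print(s["tcp_pos"],s["t"],s["force"],np.degrees(R.from_quat(s["tool_rot"]).as_matrix()[:2,0]@[0,0]) , np.degrees(np.arctan2(*R.from_quat(s["tool_rot"]).as_matrix()[:2,0][::-1])))
for nm in ["wrist","top","scene"]:
    d=snapshot(nm);cv2.imwrite(f"pics/{nm}{sys.argv[1]}.png",d["img"][:,:,::-1]);np.savez(f"{nm}{sys.argv[1]}.npz",**d)
E
python3 v.py 2
```

```text
[0.56886365 0.15995447 0.09838185] 5.1167 [-1.13528507  0.0185145   1.12173939] 0.0 46.398852791641474
```

View pics/wrist2.png

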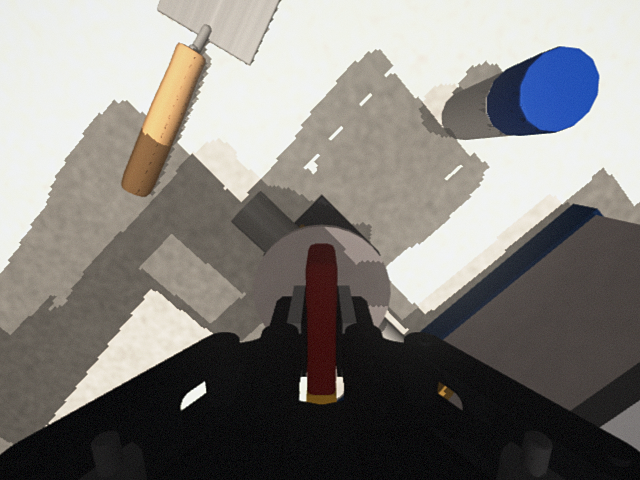

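The wrist view shows the wing at (321,320), held square between the pads. Tool yaw is 46.4°, against a target of 46.6°. Releasing and rising.

Emit:
jog_arm(motion=[[0, 0, 0, 0, 0], [0, 0, 0, 0, 0], [0, 0, 0, 0, 0], [0, 0, 0, 0, 0], [0, 0, 2, 0, 0], [0, 0, 4, 0, 0], [0, 0, 4, 0, 0], [0, 0, 4, 0, 0], [0, 0, 4, 0, 0], [0, 0, 2, 0, 0]])

```text
t: 6.1
tcp_pos: [0.5615, 0.1584, 0.2982]
tool_rot: [0.92, 0.392, -0.002, -0.008]
force: [0.8, -0.8, 0.4]
finger_gap: 1.003
```

```bash
python3 v.py 3; cat > va.py <<'E'
from h import *
import sys
d=dict(np.load(f"{sys.argv[1]}.npz"));M=masks(d["img"]);n=M["red"]|M["yellow"]
for l,s,c in comps(n,30):
    W=ray(d,np.argwhere(l)[:,::-1],.126)[:,:2];P=pts(d,l)
    print(s,np.median(P,0),cv2.minAreaRect((W*1000).astype(np.float32)))
E
python3 va.py wrist3; python3 va.py top3
```

```text
[0.56146525 0.15844529 0.298205  ] 6.1 [ 0.78156778 -0.75929348  0.38993022] 0.0 46.170449772140124
[323 188  12  33 317] [0.57891964 0.1702438  0.12665077] ((577.137939453125, 168.4171142578125), (30.44829559326172, 10.413015365600586), 46.77534866333008)
[324 230  10  15 131] [0.55496151 0.14510649 0.12673319] ((555.1026611328125, 145.14488220214844), (14.04190731048584, 8.780111312866211), 46.44664001464844)
```

View pics/wrist3.png

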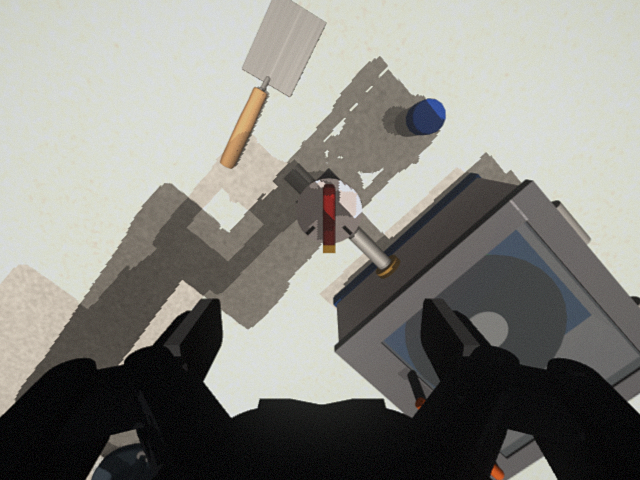

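The wing now reads 46.4–46.8° in the world, which is about 45° relative to the box, with the yellow tip covering the green mark at (329,249). Going to the lid handle.

Emit:
jog_arm(motion=[[-0.5, -2.5, 0, 5, 0], [-0.5, -2.5, 0, 5, 0], [-0.5, -2.5, 0, 5, 0], [-0.5, -2.5, 0, 5, 0], [-0.5, -2.5, 0, 5, 0], [-0.5, -2.5, 0, 5, 0], [-0.5, -2.5, 0, 5, 0], [-0.5, -2.5, 0, 5, 0], [-0.5, -2.5, 0, 5, 0], [0, 0, 0, 0, 0]])

```text
t: 7.08
tcp_pos: [0.5009, -0.0722, 0.2761]
tool_rot: [0.684, 0.729, -0.02, -0.019]
force: [0.3, 0.7, -0.5]
finger_gap: 0.997
```

```bash
python3 -c "
from station import *;from h import *
s=sense();print(s['tcp_pos'],np.degrees(np.arctan2(*R.from_quat(s['tool_rot']).as_matrix()[:2,0][::-1])),R.from_quat(s['tool_rot']).as_matrix()[:,2])"
```

```text
[ 0.50092918 -0.07222617  0.27608976] 93.72117351274403 [-0.05565477 -0.00268535 -0.99844646]
```

Emit:
jog_arm(motion=[[1.7, -0.6, 0.5, -2, 0], [0, 0, 0, 0, 0], [0, 0, 0, 0, 0]])

```text
t: 7.33
tcp_pos: [0.5136, -0.0781, 0.2754]
tool_rot: [0.699, 0.715, -0.022, -0.027]
force: [-0.5, 0.3, 0.1]
finger_gap: 0.999
```

```bash
python3 v.py 4; python3 - <<'E'
from h import *
d=dict(np.load("wrist4.npz"));M=masks(d["img"])
for l,s,c in comps(M["orange"],60):
    P=pts(d,l);W=ray(d,np.argwhere(l)[:,::-1],.1795)[:,:2];print(s,np.median(P,0),cv2.minAreaRect((W*1000).astype(np.float32)))
E
```

```text
[ 0.51361568 -0.07809162  0.2753806 ] 7.3333 [-0.49674322  0.27399141  0.09802744] 0.0 91.29438819904004
[ 329  163   15  161 2156] [ 0.51756041 -0.07348333  0.18240686] ((517.7722778320312, -80.05271911621094), (10.073508262634277, 123.17320251464844), 1.6841117143630981)
[ 377  367   52   34 1133] [ 0.61326561 -0.3166862   0.00709778] ((576.9437255859375, -191.87562561035156), (29.052152633666992, 45.156410217285156), 84.87273406982422)
```

View pics/wrist4.png

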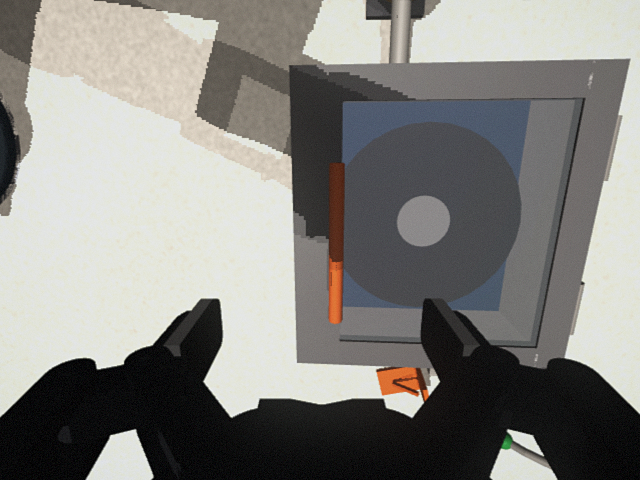

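The wrist view shows the bar at (336,243), between the jaws and clear. Both cameras agree on its centre, about (0.518, -0.079), at 1.7° yaw. Descending.

Emit:
jog_arm(motion=[[0.2, 0, -2.5, 0.2, 0], [0.1, 0, -2.5, 0.2, 0], [0, 0, -2, 0, 0], [0, 0, -1.5, 0, 0], [0, 0, -1, 0, 0], [0, 0, 0, 0, 0]])

```text
t: 7.98
tcp_pos: [0.5155, -0.0728, 0.1789]
tool_rot: [0.693, 0.72, -0.021, -0.024]
force: [-0.9, 0.1, -0.2]
finger_gap: 1.001
```

Emit:
jog_arm(motion=[[0.1, -0.3, -1.0, -0.6, 0], [0.1, -0.2, -0.8, 0, 0], [0, 0, 0, 0, 0], [0, 0, 0, 0, 0]])

```text
t: 8.32
tcp_pos: [0.5176, -0.0768, 0.1603]
tool_rot: [0.696, 0.717, -0.021, -0.024]
force: [-0.2, 0.4, -0.1]
finger_gap: 1.002
```

Emit:
jog_arm(motion=[[0, 0, 0, 0, 100], [0, 0, 0, 0, 180], [0, 0, 0, 0, 255], [0, 0, 0, 0, 255], [0, 0, 0, 0, 255], [0, 0, 0, 0, 255], [0, 0, 0, 0, 255]], squeeze=30)

```text
t: 8.9
tcp_pos: [0.5167, -0.0775, 0.1626]
tool_rot: [0.696, 0.717, -0.022, -0.024]
force: [-0.8, -0.6, -1.1]
finger_gap: 0.112
```

```bash
python3 v.py 5
```

```text
[ 0.51668784 -0.07746285  0.16262312] 8.9 [-0.75027287 -0.64279023 -1.1290709 ] 0.0 91.70777580928366
```

View pics/scene5.png

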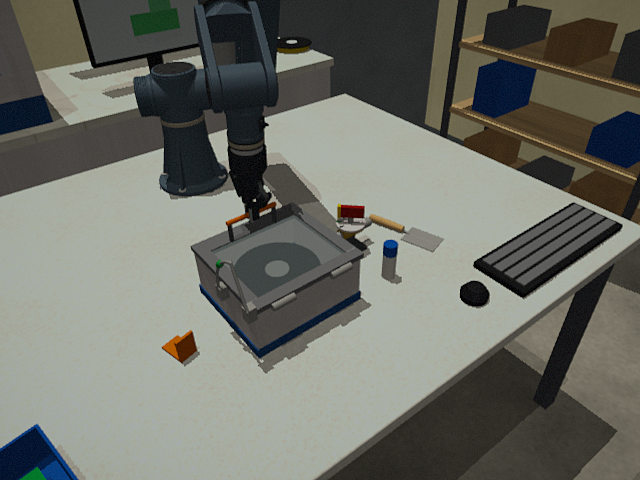

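The scene view shows the fingers on the orange bar at (257,210), with the valve wing at (351,212). Lifting along the arc in small steps.

Emit:
jog_arm(motion=[[0.28, 0, 0.92, 0, 255], [0.3, 0, 0.91, 0, 255], [0.35, 0, 0.9, 0, 255], [0.38, 0, 0.88, 0, 255], [0.43, 0, 0.87, 0, 255], [0.46, 0, 0.84, 0, 255]])

```text
t: 9.55
tcp_pos: [0.5363, -0.0769, 0.2128]
tool_rot: [0.696, 0.717, -0.024, -0.028]
force: [-1.2, -0.1, -4.1]
finger_gap: 0.111
```

Emit:
jog_arm(motion=[[0.48, 0, 0.83, 0, 255], [0.5, 0, 0.82, 0, 255], [0.52, 0, 0.81, 0, 255], [0.55, 0, 0.78, 0, 255], [0.58, 0, 0.76, 0, 255], [0.61, 0, 0.73, 0, 255]])

```text
t: 10.05
tcp_pos: [0.569, -0.0761, 0.2592]
tool_rot: [0.696, 0.717, -0.025, -0.031]
force: [0.6, -0.3, -6.6]
finger_gap: 0.109
```

Emit:
jog_arm(motion=[[0.7, 0, 0.68, 0, 255], [0.7, 0, 0.66, 0, 255], [0.72, 0, 0.64, 0, 255], [0.6, 0, 0.5, 0, 255], [0, 0, 0, 0, 255], [0, 0, 0, 0, 255]])

```text
t: 10.55
tcp_pos: [0.5984, -0.0753, 0.2861]
tool_rot: [0.696, 0.717, -0.026, -0.033]
force: [-1.4, -1.7, -4.8]
finger_gap: 0.115
```

```bash
cat > la.py <<'E'
import sys
from station import *
from h import *
k=sys.argv[1]
s=sense();print(s["t"],s["tcp_pos"],s["force"],s["finger_gap"])
T=R.from_quat(s["tool_rot"]).as_matrix();g=s["tcp_pos"]-.019*T[:,2];print("grasp",g,T[:,2])
a=np.radians(1.65);bx=np.array([np.cos(a),np.sin(a)])
H=np.array([.5178,-.0795])+.213*bx
def ang(p):
    x=(p[:2]-H)@bx;z=p[2]-.12
    return np.degrees(np.arctan2(z,-x)-np.arctan2(57,213)),np.hypot(x,z)
print("hinge",H,"angle from grasp",ang(g),"nominal r",np.hypot(.213,.057))
for nm in ["top","scene","wrist"]:
    d=snapshot(nm);cv2.imwrite(f"pics/{nm}{k}.png",d["img"][:,:,::-1]);np.savez(f"{nm}{k}.npz",**d)
    for l,st,c in comps(masks(d["img"])["orange"],15):
        P=pts(d,l)
        if len(P)<8: continue
        m=np.median(P,0)
        if m[2]>.2 and abs(m[0]-.6)<.1: print(nm,"bar px",st,m,ang(m-[0,0,.004]))
    for l,st,c in comps(masks(d["img"])["green"],5):
        P=pts(d,l)
        if len(P): print(nm,"green",st,np.median(P,0))
E
python3 la.py 6
```

```text
10.55 [ 0.59837039 -0.07530963  0.28614202] [-1.39305284 -1.72661064 -4.82292789] 0.11473820336077634
grasp [ 0.59997292 -0.07546756  0.30507366] [-0.08434371  0.00831216 -0.99640205]
hinge [ 0.73071168 -0.07336689] angle from grasp (np.float64(39.77912406956119), np.float64(0.2265977170989364)) nominal r 0.2204948979001555
top bar px [364 223  10   3  15] [ 0.60182739 -0.05461626  0.30091577] (np.float64(39.070519812924616), np.float64(0.2185354837536602))
top bar px [396 222  21   7 106] [ 0.59960987 -0.12190743  0.30022482] (np.float64(38.090976037487735), np.float64(0.22044703960064113))
top green [594 175  25  20 367] [ 0.7594607  -0.61849415  0.04367971]
top green [448 208   6   9  32] [ 0.64877143 -0.22135096  0.20115933]
scene bar px [277 166  19  13 113] [ 0.60347071 -0.0348401   0.30114031] (np.float64(39.577165911522904), np.float64(0.21742716255851066))
scene bar px [240 178  26  15 152] [ 0.6047253  -0.10973672  0.30110537] (np.float64(39.378521516921985), np.float64(0.21792333829463562))
scene green [166   4   4   5   8] [-0.82417652  0.33570031  0.32334933]
scene green [157   7   5   4   7] [-0.82708144  0.29937903  0.31815962]
scene green [153  10   3   3   5] [-0.8320704   0.27148562  0.30837279]
scene green [166  10   4   3   5] [-0.82898211  0.33255457  0.30531503]
scene green [134  11  46  25 369] [-0.8287441   0.26767265  0.26047361]
scene green [175  16   3   2   5] [-0.82462989  0.3622212   0.27637967]
scene green [131  20   5   6  10] [-0.82963111  0.17835662  0.28053613]
scene green [216 260   5   7  20] [ 0.65104733 -0.22463688  0.20210434]
scene green [ 20 467  26  13 181] [ 0.74444085 -0.60383824  0.04564619]
wrist bar px [ 309  175   33  230 5735] [ 0.59923451 -0.05908178  0.30242373] (np.float64(38.72961711683277), np.float64(0.2213571724913956))
```

View pics/scene6.png

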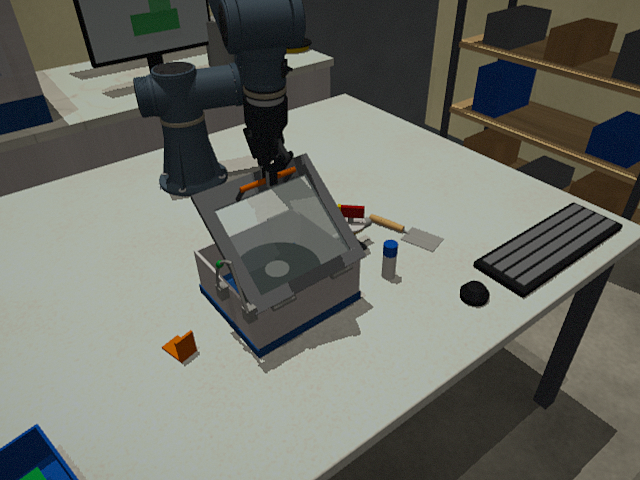

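View pics/top6.png

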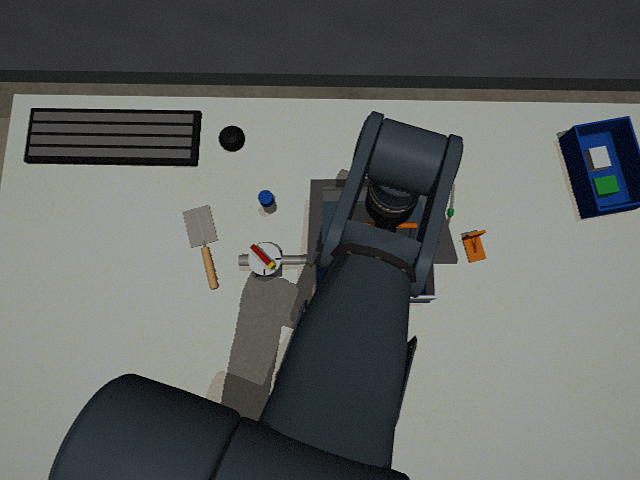

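The scene view shows the lid raised with the bar still in the fingers at (268,180). The top view shows the valve at (262,257), still on its mark. The bar position gives about 38–39.5°, so I'll fit a plane to the lid face as a second check.

```bash
cat > pl.py <<'E'
import sys
from h import *
d=dict(np.load(f"scene{sys.argv[1]}.npz"))
m=np.zeros((480,640),np.uint8)
a=np.radians(1.65);bx=np.array([np.cos(a),np.sin(a)]);by=np.array([-bx[1],bx[0]]);H=np.array([.7307,-.0734])
v,u=np.mgrid[:480,:640];P=pts(d,np.ones((480,640),bool))
x=(P[:,:2]-H)@bx;y=(P[:,:2]-H)@by;z=P[:,2]-.12
k=(abs(y)<.13)&(x<-.03)&(x>-.2)
th=np.arctan2(z,-x)
k&=(np.degrees(th)>30)&(np.degrees(th)<55)
best=None
X=np.c_[x,z][k];rng=np.random.default_rng(0)
for t in np.arange(34,46,.1):  # 1-D histogram: angle at which offset from lid plane concentrates
    tr=np.radians(t);o=X@[np.sin(tr),np.cos(tr)]
    n=(abs(o-.012)<.003).sum()
    if best is None or n>best[0]: best=(n,t)
t=np.radians(best[1]);o=X@[np.sin(t),np.cos(t)];Q=X[abs(o-.012)<.005]
for _ in range(5):
    c=Q.mean(0);U=np.linalg.svd(Q-c,full_matrices=False)[2];n=U[1]*np.sign(U[1][1])
    r=(X-c)@n;Q=X[abs(r)<.004]
print(best,len(Q),"angle",np.degrees(np.arctan2(n[0],n[1])),"offset at hinge",c@n,"extent",Q.min(0),Q.max(0))
E
python3 pl.py 6; python3 va.py top6; python3 va.py wrist6
```

```text
(np.int64(9711), np.float64(38.30000000000006)) 11152 angle 39.143181639769274 offset at hinge 0.009406942123658155 extent [-0.19107406  0.03377877] [-0.03001328  0.16816335]
[251 244  24  24 146] [0.56592013 0.15550734 0.12432829] ((566.7421264648438, 155.4617156982422), (61.71344757080078, 10.224533081054688), 46.613548278808594)
```

The plane fit gives 39.1°. Nudging up by 0.9°.

Emit:
jog_arm(motion=[[0.28, 0, 0.22, 0, 255], [0, 0, 0, 0, 255], [0, 0, 0, 0, 255], [0, 0, 0, 0, 255], [0, 0, 0, 0, 255], [0, 0, 0, 0, 255]])

```text
t: 11.2
tcp_pos: [0.5993, -0.0753, 0.2869]
tool_rot: [0.696, 0.717, -0.027, -0.035]
force: [-0.6, -0.4, -4.2]
finger_gap: 0.11
```

```bash
python3 la.py 7|grep -v -- 'green'; python3 pl.py 7; python3 va.py top7;python3 -c "
from station import *;s=sense();print(s['t'],s['tcp_pos'],s['qd'])"
```

```text
11.2 [ 0.59929408 -0.07527019  0.28686726] [-0.57389272 -0.41439444 -4.20813577] 0.10999967761789006
grasp [ 0.60096533 -0.07545044  0.30579275] [-0.08796048  0.00948685 -0.99607879]
hinge [ 0.73071168 -0.07336689] angle from grasp (np.float64(40.08897742887915), np.float64(0.22661569186752142)) nominal r 0.2204948979001555
top bar px [396 222  21   6 113] [ 0.59981117 -0.12124139  0.3008832 ] (np.float64(38.23930914888252), np.float64(0.220841677847527))
scene bar px [277 166  19  13 115] [ 0.60448237 -0.03700083  0.30200895] (np.float64(39.913399576105625), np.float64(0.2175882950640389))
scene bar px [240 178  26  14 155] [ 0.60544964 -0.11033199  0.30150945] (np.float64(39.591551588884734), np.float64(0.21784133789190827))
wrist bar px [ 308  175   34  230 5737] [ 0.6004886  -0.05902354  0.30333365] (np.float64(39.13091242256543), np.float64(0.22135310974597444))
(np.int64(9783), np.float64(38.600000000000065)) 11169 angle 39.41007861348761 offset at hinge 0.009505441604631001 extent [-0.19059024  0.03353583] [-0.03001604  0.1694759 ]
[251 244  24  25 147] [0.56574981 0.15554978 0.12426259] ((566.2278442382812, 154.91766357421875), (63.210655212402344, 10.224533081054688), 46.61355209350586)
11.35 [ 0.59931099 -0.07527204  0.28685722] [-6.48267257e-04  1.07820152e-03  2.21740653e-04 -1.26654921e-03
  2.16522719e-04  5.00639876e-05]
```

Only about 1 mm was taken up. Measured against the shut views, all three cameras give the bar moved by dx 83 mm and dz 121 mm, so 38.8°. Moving about 1.1° more.

Emit:
jog_arm(motion=[[0.35, 0, 0.25, 0, 255], [0.25, 0, 0.2, 0, 255], [0.1, 0, 0.1, 0, 255], [0, 0, 0, 0, 255], [0, 0, 0, 0, 255], [0, 0, 0, 0, 255]])

```text
t: 11.85
tcp_pos: [0.607, -0.0751, 0.2924]
tool_rot: [0.696, 0.717, -0.028, -0.035]
force: [-0.4, -1.2, -4.3]
finger_gap: 0.113
```

```bash
cat > df.py <<'E'
import sys
from h import *
from scipy.optimize import minimize_scalar
def bar(f,shut):
    d=dict(np.load(f));A=[]
    for l,st,c in comps(masks(d["img"])["orange"],15):
        P=pts(d,l)
        if len(P)<8: continue
        m=np.median(P,0)
        if abs(m[1]+.08)<.07 and m[2]>.15 and m[2]<.34 and .4<m[0]<.7: A.append(P)
    P=np.vstack(A);m=np.median(P,0)
    y=np.radians(1.65);return np.array([(m[0]+.0)*np.cos(y)+(m[1]+.08)*np.sin(y),m[2]])
for nm,s in (("top","top0"),("scene","scene0"),("wrist","wrist4")):
  for k in sys.argv[1:]:
    D=(bar(f"{nm}{k}.npz",0)-bar(f"{s}.npz",1))*1000
    f=lambda t:np.hypot(-213*np.cos(t)+57*np.sin(t)+213-D[0],213*np.sin(t)+57*np.cos(t)-57-D[1])
    r=minimize_scalar(f,bounds=(.3,1),method="bounded");print(nm,k,D.round(1),np.degrees(r.x).round(2),"resid mm",round(r.fun,1))
E
python3 la.py 8|grep -v -- 'green'; python3 pl.py 8; python3 df.py 6 7 8
```

```text
11.85 [ 0.60696527 -0.07505986  0.29240222] [-0.43857283 -1.23944296 -4.25350643] 0.11349436902982547
grasp [ 0.60865938 -0.07524874  0.3113256 ] [-0.08916359  0.00994076 -0.99596739]
hinge [ 0.73071168 -0.07336689] angle from grasp (np.float64(42.48258830851646), np.float64(0.22694299412418276)) nominal r 0.2204948979001555
top bar px [396 217  22   6 120] [ 0.6077561 -0.1202805  0.3063946] (np.float64(40.75391136306144), np.float64(0.2206970843651777))
scene bar px [279 165  20  13 117] [ 0.6123491  -0.03640371  0.30714167] (np.float64(42.390575201880104), np.float64(0.21745860894299757))
scene bar px [242 177  26  15 157] [ 0.61323469 -0.11000277  0.30695607] (np.float64(42.091091471756435), np.float64(0.21797061566486972))
wrist bar px [ 309  175   32  230 5703] [ 0.60813532 -0.05864573  0.30866469] (np.float64(41.54539531545787), np.float64(0.22138171024330014))
(np.int64(9773), np.float64(41.0000000000001)) 11203 angle 41.89502684465384 offset at hinge 0.009392137982262183 extent [-0.18360553  0.0354656 ] [-0.03001913  0.17716597]
top 6 [ 81.3 120.7] 38.49 resid mm 0.7
top 7 [ 81.1 121.2] 38.5 resid mm 1.2
top 8 [ 89.  126.7] 41.01 resid mm 1.1
scene 6 [ 81.8 119.9] 38.46 resid mm 0.2
scene 7 [ 82.5 120.5] 38.69 resid mm 0.2
scene 8 [ 90.4 125.9] 41.19 resid mm 0.3
wrist 6 [ 82.1 120. ] 38.53 resid mm 0.3
wrist 7 [ 83.3 120.9] 38.93 resid mm 0.3
wrist 8 [ 91.  126.3] 41.36 resid mm 0.3
```

Emit:
jog_arm(motion=[[-0.2, 0, -0.15, 0, 255], [-0.2, 0, -0.15, 0, 255], [0, 0, 0, 0, 255], [0, 0, 0, 0, 255], [0, 0, 0, 0, 255]])

```text
t: 12.42
tcp_pos: [0.6027, -0.0752, 0.2894]
tool_rot: [0.696, 0.717, -0.027, -0.035]
force: [1.0, -1.0, -4.7]
finger_gap: 0.114
```

```bash
python3 la.py 9|grep -v -- 'green'; python3 pl.py 9; python3 df.py 9
```

```text
12.4167 [ 0.60269049 -0.07519619  0.28944915] [ 1.00530573 -1.02144929 -4.7069397 ] 0.11421781811293913
grasp [ 0.60435297 -0.07538172  0.30837536] [-0.08749909  0.00976448 -0.99611674]
hinge [ 0.73071168 -0.07336689] angle from grasp (np.float64(41.16420883351788), np.float64(0.22683302960398474)) nominal r 0.2204948979001555
top bar px [396 220  21   6 113] [ 0.60323825 -0.11945281  0.30356766] (np.float64(39.378358839287955), np.float64(0.22095357586159295))
scene bar px [278 166  20  12 115] [ 0.60755425 -0.03624186  0.30391359] (np.float64(40.8688871568809), np.float64(0.2173983100563341))
scene bar px [241 178  26  14 154] [ 0.60913951 -0.1103943   0.30402201] (np.float64(40.76503927352549), np.float64(0.2177974385266041))
wrist bar px [ 308  175   34  230 5703] [ 0.6038723  -0.05880445  0.30577355] (np.float64(40.211656777520126), np.float64(0.22138284394572266))
(np.int64(9798), np.float64(39.60000000000008)) 11220 angle 40.54048006553992 offset at hinge 0.0093943886775633 extent [-0.1878379   0.03510573] [-0.03001589  0.17307082]
top 9 [ 84.5 123.9] 39.64 resid mm 1.4
scene 9 [ 86.1 122.8] 39.8 resid mm 0.4
wrist 9 [ 86.7 123.4] 40.02 resid mm 0.3
```

The estimates now bracket 40°: 39.6, 39.8 and 40.0° from the bar shift, and 40.5° from the plane fit. Doing a final check of the valve, the bystanders and the stillness of the arm.

```bash
python3 va.py top9; python3 - <<'E'
from h import *
for f in ("scene0","scene9","top0","top9"):
    d=dict(np.load(f+".npz"));M=masks(d["img"])
    for k in("orange","blue"):
        for l,s,c in comps(M[k],50):
            P=pts(d,l);m=np.median(P,0)
            if .4<m[0]<.8 and -.4<m[1]<.4: print(f,k,c.round(1),m.round(3))
from station import *
s=sense();print(s["t"],s["tcp_pos"],s["force"],abs(s["qd"]).max())
E
```

```text
[251 244  24  25 147] [0.56590733 0.15557519 0.1243468 ] ((566.2278442382812, 154.91766357421875), (63.210655212402344, 10.224533081054688), 46.61355209350586)
scene0 orange [250.1 213.3] [ 0.522 -0.076  0.181]
scene0 orange [385.7 223.5] [0.56  0.287 0.014]
scene0 orange [180.9 346.5] [ 0.64  -0.321  0.02 ]
scene0 blue [390.4 244. ] [0.705 0.16  0.096]
scene0 blue [217.  304.5] [ 0.566 -0.209  0.023]
scene9 orange [287.1 171.1] [ 0.608 -0.036  0.304]
scene9 orange [253.3 184.3] [ 0.609 -0.11   0.304]
scene9 orange [385.4 223.6] [0.56  0.285 0.013]
scene9 orange [180.9 346.4] [ 0.64  -0.321  0.02 ]
scene9 blue [390.4 244. ] [0.705 0.159 0.096]
scene9 blue [231.  281.2] [ 0.519 -0.149  0.024]
scene9 blue [216.2 303.7] [ 0.563 -0.209  0.023]
scene9 blue [248.3 339.6] [ 0.692 -0.206  0.024]
top0 orange [476.2 232.8] [ 0.638 -0.313  0.054]
top0 orange [474.1 248.9] [ 0.609 -0.319  0.005]
top0 orange [376.4 278.5] [ 0.518 -0.079  0.18 ]
top0 blue [264.9 196.7] [0.702 0.159 0.094]
top9 orange [406.4 222.6] [ 0.603 -0.119  0.304]
top9 orange [474.1 246.8] [ 0.613 -0.318  0.005]
top9 blue [265.1 196.7] [0.702 0.159 0.093]
12.5667 [ 0.60272423 -0.07519158  0.28945708] [-0.46672906  0.09967008 -4.35864929] 0.0016039489270888167
```

View pics/scene9.png

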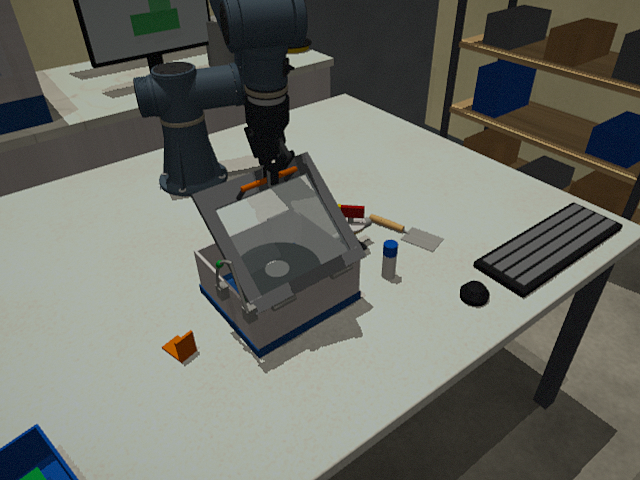

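The scene view shows the lid held by the bar at (270,178), with the lid's edge passing the green collar at (218,264). The bracket, glue stick and scraper haven't moved, and the valve reads 46.6° in the world, or 45° relative to the box.

```bash
python3 -c "
from station import *;print(sign_off())"
```

```text
the job is handed in; nothing more can be done
None
```

The job is handed in at about 12.6 s: the valve is half open and the lid is held at about 40° by its orange bar, with the fingers still gripping.

- **Valve:** I turned it first, with the lid shut. It started at about 8° rather than fully shut. It now reads 46.6° in the world, which is 45° relative to the box at its yaw of about 1.65°, and it did not change during the lift.
- **Lid:** I overshot to about 41° while adjusting, then lowered it again. The final checks disagreed by about 1°. The bar's shift from its shut position gave 39.6, 39.8 and 40.0° from the three cameras, and the plane fit to the lid gave 40.5°. The plain arm-pose estimate read 41.2°, but it assumes the bar sits exactly at the grasp point. The bar actually sits about 5 mm nearer the fingertips, so I did not rely on that figure.
- **Holding:** the arm was still, with about 4 N at the wrist.
- **Bystanders:** the bracket, glue stick and scraper measure where they started, within camera noise.

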